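Clear the worktop: onions, carrots and the paprika jar to their places

TASK

Tidy up the mixed handful on the worktop: put both peeled onions in the teal bowl, lay both carrots flat in the steel tray side by side (not one on top of the other), and stand the red paprika jar upright in the gap between the green and the yellow spice jar in the wooden rack, without pushing those two about. Set everything down gently rather than dropping it from a height.

Things in the scene. Friction and masses are not known exactly. Their poses are not given: they have to be found in the camera images.
- onion_a: peeled whole onion, pale greenish white, 60 mm across and 57 mm tall, with a flat foot 30 mm across on which it stands at the start; origin at its widest level, 28 mm above the foot; own z up through the top
- onion_b: peeled whole onion, pale greenish white, 60 mm across and 57 mm tall, with a flat foot 30 mm across on which it stands at the start; origin at its widest level, 28 mm above the foot; own z up through the top (just like onion_a; which is which does not matter)
- carrot_a: orange carrot lying on the worktop, 120 mm long along its own x, 27 mm thick at the +x end (short green stub), 24 mm at the middle, 17 mm at the -x tip; it does not roll easily; origin at its middle, 13 mm above its underside (so 11 mm below its top)
- carrot_b: orange carrot lying on the worktop, 120 mm long along its own x, 27 mm thick at the +x end (short green stub), 24 mm at the middle, 17 mm at the -x tip; it does not roll easily; origin at its middle, 13 mm above its underside (so 11 mm below its top) (just like carrot_a)
- paprika: loose spice jar, dark red with a red cap, 42 mm across (cap 41 mm, the top 18 mm), 80 mm tall, standing on the worktop; origin at the centre of its underside, z up
- bowl: fixed teal bowl with a brown rim, 58 mm tall, 184 mm across outside at the rim; origin at the centre of its underside; inner floor 6 mm above that, flat to a radius of about 58 mm, then wall leaning out (inner radius 80 mm at 22 mm height, 88 mm at the rim), wall 4 mm
- tray: fixed open steel tray, outside 150 mm along its x and 200 mm along its y, 30 mm tall, walls and floor 5 mm thick; origin at the centre of its underside; it has room for two carrots lying along its y
- rack: fixed wooden spice rack, 66 mm along its x and 160 mm along its y; floor 8 mm thick; long side lips (at +-x) 24 mm tall and 5 mm thick, end walls (at +-y) 36 mm tall and 5 mm thick, inside 56 mm wide; origin at the centre of its underside, right below the middle of the 58 mm gap between the two jars that stand in it. Above the lips the gap is open towards +x and -x
- jar_green: loose: a green spice jar with a green cap, 42 mm across, 80 mm tall, standing in the rack 50 mm towards +y from its middle at the start; origin at the centre of its underside; must stay standing where it is
- jar_yellow: loose: a yellow spice jar with a yellow cap, 42 mm across, 80 mm tall, standing in the rack 50 mm towards -y from its middle at the start; origin at the centre of its underside; must stay standing where it is
Not all that is in view belongs to the job. Leave any blue look-alike of the carrot_b alone. Leave any blue look-alike of the carrot_a alone.

How it is judged:
By the outcome, as a careful person would: the job done as asked, in the order asked, and still so for the second after the job is handed in, with the robot touching nothing.
It also fails if it takes over 120 s, if anything falls off the work surface, if the arm or the gripper's body presses on something with over 40 N, if the wrist force passes 120 N, or if a joint passes its speed limit or range.

ROBOT

A 6-joint arm with a two-finger parallel gripper is mounted at the origin on the work surface. World frame = base frame: x ahead of the robot, y to its left, z up, the work surface at z = 0. Lengths are in m, angles in degrees, forces in N, time in s.
With the tool pointing down it reaches from about 0.35 to 0.925 m from the base axis. Payload 6.4 kg.
Tool frame: the origin (TCP) lies midway between the tips of the shut fingers; the grasp point (between the pads) lies 19 mm behind it; z points along the fingers, y is the line along which they close (so a half turn about z gives the same grasp; the last joint's range is limited). The gripper opens to 85 mm and grips with 20 to 120 N. Pads are 22 mm wide; open, the fingers measure 114 mm over their backs; the gripper's body (76 mm by 85 mm) begins 54 mm behind the grasp point. The pads swing forward as they close: fully open they stand 13 mm farther back than shut.
Start: joints at [-73.172, 14.043, 89.255, -0, 76.702, -9.975], TCP at [0.293, -0.58, 0.207] pointing down, gripper open.
Joint ranges: [-179.41, 179.41], [-58.25, 129.5], [7.25, 145.43], [-54.29, 234.29], [11.92, 165.04], [-157.13, 157.13]. Speed limits (degrees/s): [147.25, 147.25, 180, 180, 180, 180].

INTERFACE

Orientations are given as [roll, pitch, yaw] about the fixed x, y, z axes, in that order (R = Rz(yaw) Ry(pitch) Rx(roll)).
In Python, from cell import robot, imaging gives the robot as it stands. The module is installed in compiled form; this text tells all that it offers.
- The arm moves only by the shell command python3 -m crank 'ROWS' [FORCE]. ROWS is JSON, a list of rows, each an object with "fingers": the opening, from -1 (shut) to 1 (fully open); "translation": the shift along the tool's x, y, z scaled (see below), a list of three; "spin": the turn about the tool's z scaled (see below). In form: [{"fingers": fingers, "translation": [tx, ty, tz], "spin": spin}, ...]. A call has 1 to 12 rows; each row is the pose to reach, as a shift and turn from the pose commanded when the call began, along the tool's axes at that moment; what a row does not reach only later rows make up. The controller multiplies each number of a shift by 25 cm and each number of a turn by 2 rad. A row lasts 1/12 s, in which the tool goes at most 41.7 mm and 7.16 degrees, less where a joint would pass 70% of its speed; a pose out of reach is approached as far as the arm can. A call with a number of a shift or a turn outside -1 to 1 is refused whole. A call with a gripper value outside its range is refused whole. The fingers move at their own pace and stop on an object; FORCE is the grip in N (left out, the last holds). Time passes only in rows, so rows that repeat a pose let the fingers close. It gives the time, the measured TCP pose, the force, the opening and the grip force at its end, in the units of the state.
- robot.get_obs(): the state, without advancing time (a new reading comes with each control period).
- imaging.get_image(name): name is "scene" or "top" or "wrist"; returns a dict with "color" (480x640x3 uint8, red, green, blue), "camera_matrix" (3x3 intrinsics, pixels), "dist_coeffs" ([k1, k2, p1, p2, k3] as OpenCV has them; the pictures are not rectified), "rvec" (rotation vector, rad) and "tvec" (3), from world to camera coordinates, as OpenCV has them; the wrist camera has in their place "tool_from_camera" (4x4, takes a point from camera to tool coordinates, whose origin is the TCP and whose axes are the flange's). Camera axes: x right, y down, z forward; pixel columns grow to the right and rows downward; lengths in m; the calibration is good to about 2 mm. A picture is of the moment at which its call begins: read the wrist's pose just before it. There is no depth.
- robot.sign_off(): hands the job in; it is judged then, once.
The state is a dict: "t": time; "joint_positions": joint angles; "qd": joint speeds; "joint_efforts": joint torques, N m; "tool_pos": TCP position; "tcp_rot": TCP orientation; "ft_force": force on the tool from outside, world axes, zero at the start; "moment": the same for the moment, N m; "width": finger opening in m; "grip_force": force on a finger pad.
Only numpy, scipy, OpenCV 4.12 (cv2) and the standard library are available. Lean on these libraries where they do the work, as an engineer would, in place of code of your own. Each camera call takes 0.05 s, during which the arm holds its last target. There are 200 camera calls.

## Working session

There is one attempt and no reset: what is moved stays moved. The work goes in short steps, Python scripts to look and compute and a shell command to move; the robot and the scene stay as the last step left them, time stands still between calls to the robot, and variables do not carry over. Pictures are saved under pics/ and viewed, at most 14 in all, crops included, and the job is handed in when it is done.

```bash
mkdir -p pics
cat > h.py <<'E'
import cv2, numpy as np
from cell import robot, imaging
def shot(name, fn):
    im=imaging.get_image(name); cv2.imwrite('pics/'+fn, im['color'][:,:,::-1]); return im
E
python3 - <<'E'
from h import *
import pickle
for n in ('top','scene'):
    im=shot(n,n+'0.png'); pickle.dump(im,open(n+'.pkl','wb'))
    R=cv2.Rodrigues(im['rvec'])[0]; print(n,-R.T@np.ravel(im['tvec']))
print(robot.get_obs())
E
```

```text
top [ 0.24186334 -0.07792315  1.38663829]
scene [ 1.05237439 -0.48632288  1.07537825]
{'t': 0.1, 'joint_positions': array([-7.31731999e+01,  1.40790642e+01,  8.93166261e+01,  2.36472198e-04,
        7.67041361e+01, -9.97688756e+00]), 'qd': array([-0.00121467, -0.14964092, -0.15743636, -0.00533925, -0.08174957,
        0.02179981]), 'joint_efforts': array([-6.45410855e-04, -4.30672216e+01, -3.27128041e+01, -1.72758923e-04,
        2.85088936e-03,  2.43150942e-05]), 'tool_pos': array([ 0.29293795, -0.57964182,  0.20601453]), 'tcp_rot': array([-1.79901723e+02, -1.75215716e-02,  2.68036180e+01]), 'ft_force': array([-0.29096964,  0.14768633, -0.45790223]), 'moment': array([-0.01464773,  0.04609189,  0.00108557]), 'grip_force': 0.0, 'width': 0.08530614313947792}
```

View pics/top0.png

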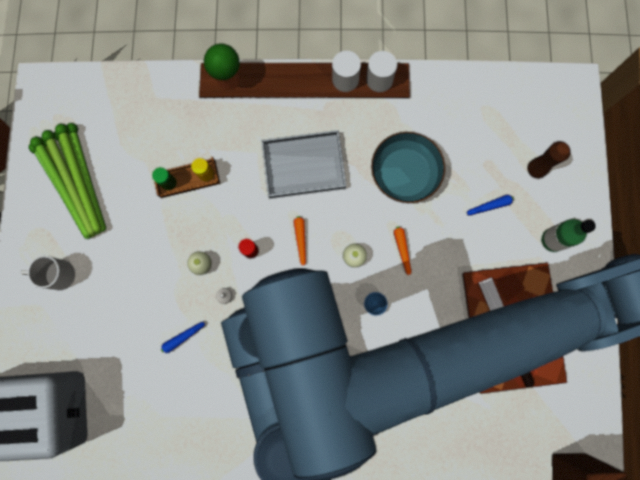

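View pics/scene0.png

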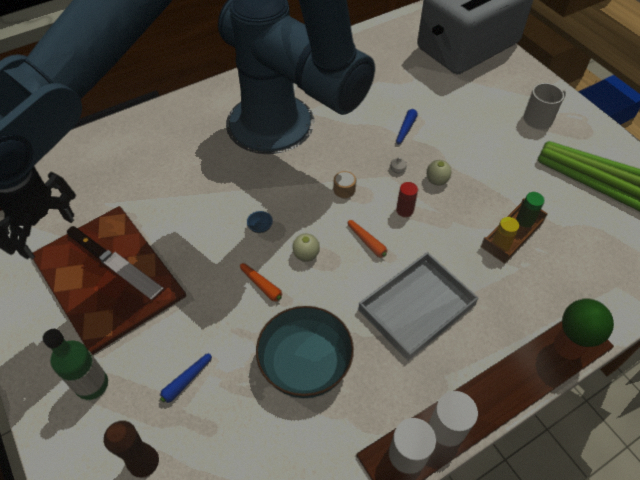

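The top view (rows run roughly along -x, columns along -y) shows these candidates:
- **Onions:** (199,263) and (355,255). The look-alikes are the garlic at (225,295) and, in the scene view, a white-topped item at (344,183).
- **Carrots:** orange at (301,240) and (402,250). The blue ones at (184,337) and (490,205) are to be left alone.
- **Paprika:** red cap at (248,247).
- **Fixed things:** rack (186,177) with green jar (161,178) and yellow jar (200,169), tray (305,164), bowl (408,167).

I choose by colour, then check in one crop.

```bash
cat >> h.py <<'E'
def ray(im, px):
    px=np.asarray(px,float).reshape(-1,1,2)
    n=cv2.undistortPoints(px,im['camera_matrix'],np.asarray(im['dist_coeffs'],float)).reshape(-1,2)
    R=cv2.Rodrigues(im['rvec'])[0]; c=-R.T@np.ravel(im['tvec'])
    d=np.c_[n,np.ones(len(n))]@R
    return c,d
def plane(im,px,z):
    c,d=ray(im,px); return (c+d*((z-c[2])/d[:,2])[:,None])[:,:2]
def proj(im,P):
    return cv2.projectPoints(np.asarray(P,float).reshape(-1,1,3),im['rvec'],im['tvec'],im['camera_matrix'],np.asarray(im['dist_coeffs'],float))[0].reshape(-1,2)
def blobs(im,lo,hi,amin=40):
    m=cv2.inRange(cv2.cvtColor(im['color'],cv2.COLOR_RGB2HSV),lo,hi)
    n,l,s,c=cv2.connectedComponentsWithStats(m)
    return [(np.argwhere(l==i)[:,::-1],s[i,4],c[i]) for i in range(1,n) if s[i,4]>=amin]
E
python3 - <<'E'
from h import *
import pickle
top=pickle.load(open('top.pkl','rb')); sc=pickle.load(open('scene.pkl','rb'))
np.set_printoptions(precision=4,suppress=True)
C=dict(onion=((25,25,110),(45,120,255)),carrot=((5,170,110),(16,255,255)),red=((0,180,60),(4,255,255)),green=((50,150,50),(75,255,255)),yellow=((22,180,100),(32,255,255)),teal=((85,80,40),(98,255,200)))
Z=dict(onion=.028,carrot=.013,red=.08,green=.08,yellow=.08,teal=.058)
for n,im in(('top',top),('scene',sc)):
  for k,(lo,hi) in C.items():
    for p,a,c in blobs(im,lo,hi):
        w=plane(im,p,Z[k]); m=w.mean(0); s,v=np.linalg.eigh(np.cov(w.T))
        print(n,k,a,c.round(1),'world',m,'ext',np.ptp((w-m)@v,axis=0),'axis',np.degrees(np.arctan2(v[1,1],v[0,1])).round(1))
cv2.imwrite('pics/crop.png',cv2.resize(top['color'][120:325,140:460,::-1],None,fx=2.5,fy=2.5,interpolation=cv2.INTER_CUBIC))
E
```

```text
top onion 37254 [316.3  29.8] world [ 1.0247 -0.027 ] ext [0.3274 1.7807] axis 90.3
top onion 441 [354.7 254.9] world [ 0.4149 -0.1325] ext [0.0579 0.0606] axis 104.4
top onion 366 [197.  262.7] world [0.3922 0.2588] ext [0.0499 0.0587] axis -169.3
top carrot 192 [191.8 182.5] world [0.6012 0.2853] ext [0.0546 0.0913] axis 112.7
top carrot 326 [300.2 237.6] world [0.4596 0.0037] ext [0.0234 0.1157] axis -173.4
top carrot 338 [402.6 247.9] world [ 0.4354 -0.253 ] ext [0.024  0.1164] axis -167.1
top carrot 70 [478. 277.] world [ 0.3635 -0.4407] ext [0.0204 0.0257] axis 98.5
top carrot 376 [549.7 370.4] world [ 0.1344 -0.6126] ext [0.0455 0.08  ] axis 110.9
top red 205 [247.3 247.4] world [0.4243 0.126 ] ext [0.0345 0.041 ] axis -139.7
top green 775 [219.4  60.2] world [0.9051 0.2135] ext [0.0782 0.0862] axis 176.8
top green 155 [ 64.2 129.1] world [0.7234 0.6039] ext [0.0361 0.0583] axis 105.4
top green 176 [ 39.8 140.1] world [0.6951 0.666 ] ext [0.0327 0.0686] axis 127.9
top green 192 [160.4 175.6] world [0.6012 0.3468] ext [0.0365 0.039 ] axis -135.0
top green 305 [569.8 233.4] worl
[... 1178 characters left out ...]
18] ext [0.047 0.073] axis 92.1
scene onion 66 [602.6 471.7] world [1.0949 0.0639] ext [0.0112 0.0432] axis 90.4
scene carrot 301 [368.1 237.8] world [0.4562 0.0024] ext [0.0228 0.1095] axis -170.9
scene carrot 301 [264.7 283.9] world [ 0.4419 -0.2523] ext [0.0221 0.0832] axis -165.3
scene red 163 [408.3 188.7] world [0.4289 0.1243] ext [0.0345 0.037 ] axis 135.2
scene green 171 [534.7 198.8] world [0.5989 0.3482] ext [0.0334 0.0371] axis 134.4
scene green 872 [593.1 315.6] world [0.876  0.2408] ext [0.0675 0.0761] axis -162.8
scene yellow 213 [509.5 224.1] world [0.6226 0.2518] ext [0.0384 0.0401] axis 116.6
scene teal 4471 [302.5 357.1] world [ 0.6452 -0.2773] ext [0.1506 0.1603] axis 48.8
```

View pics/crop.png

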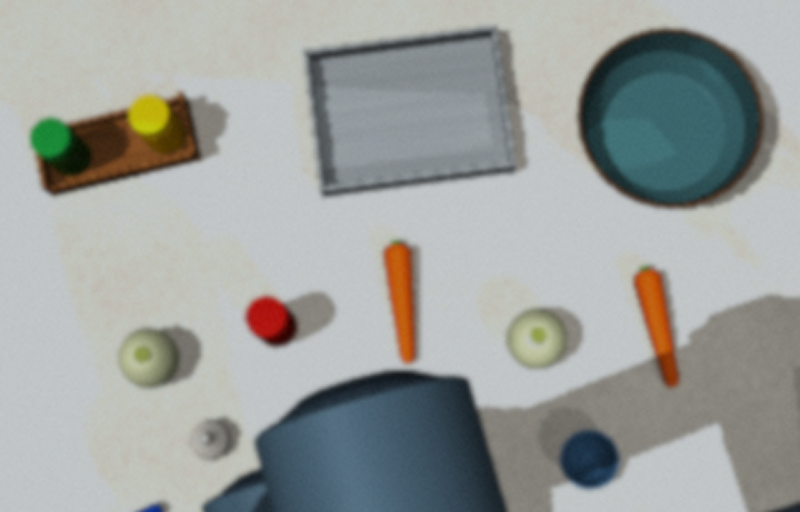

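The crop confirms it: pale onions at crop (148,357) and (537,338), carrots with green stubs up at (400,300) and (658,325), and the red cap at (270,320). The dark blue bowl at (590,460) and the garlic at (212,438) are not wanted.

Run:
```python
from h import *
import pickle
np.set_printoptions(precision=4,suppress=True)
top=pickle.load(open('top.pkl','rb'))
f=lambda p,z: plane(top,np.array(p,float)/2.5+[140-.3,120-.3],z)
t=f([[306,52],[496,28],[515,170],[322,195]],.03); print('tray',t,t.mean(0),np.linalg.norm(np.diff(t,axis=0),axis=1),[np.degrees(np.arctan2(*(t[a]-t[b])[::-1])) for a,b in((0,1),(3,2),(0,3),(1,2))])
b=f([[579,118],[763,118],[671,29],[671,208]],.058); print('bowl',b,b.mean(0))
print('onions',f([[148,357],[537,338]],.028)); print('red', f([[268,319]],.08),'caps',f([[52,138],[149,115]],.08))
print('carrot ends',f([[397,243],[408,362],[647,269],[673,385]],.013))
```

```text
tray [[ 0.708   0.1045]
 [ 0.7342 -0.0899]
 [ 0.5847 -0.1097]
 [ 0.5579  0.0842]] [ 0.6462 -0.0027] [0.1962 0.1508 0.1958] [np.float64(97.6991244571652), np.float64(97.87945757039274), np.float64(7.725642278225563), np.float64(7.563239396783019)]
bowl [[ 0.6311 -0.1724]
 [ 0.6326 -0.3551]
 [ 0.7242 -0.2652]
 [ 0.5404 -0.2622]] [ 0.6321 -0.2637]
onions [[ 0.3928  0.2541]
 [ 0.4148 -0.1321]]
red [[0.4246 0.127 ]] caps [[0.6028 0.3467]
 [0.6262 0.2511]]
carrot ends [[ 0.5125  0.0089]
 [ 0.3916 -0.004 ]
 [ 0.4875 -0.2434]
 [ 0.3706 -0.2681]]
```

```bash
python3 -m crank '[{"fingers":1,"translation":[0,0,-0.1],"spin":0.234},{"fingers":1,"translation":[0,0,-0.1],"spin":0.234},{"fingers":1,"translation":[0,0,-0.1],"spin":0.234},{"fingers":1,"translation":[0,0,-0.1],"spin":0.234},{"fingers":1,"translation":[0,0,-0.1],"spin":0.234}]' 60
```

```text
t: 0.52
tool_pos: [0.293, -0.5799, 0.2315]
tcp_rot: [-180.0, 0.0, -0.1]
ft_force: [0.5, -0.1, 0.6]
width: 0.0852
grip_force: 0.0
```

```bash
python3 -m crank '[{"fingers":1,"translation":[0.25,-0.9,0],"spin":0},{"fingers":1,"translation":[0.25,-0.9,0],"spin":0},{"fingers":1,"translation":[0.25,-0.9,0],"spin":0},{"fingers":1,"translation":[0.25,-0.9,0],"spin":0},{"fingers":1,"translation":[0.25,-0.9,0],"spin":0},{"fingers":1,"translation":[0.25,-0.9,0],"spin":0}]' && python3 -m crank '[{"fingers":1,"translation":[0.238,-0.891,0.3],"spin":0},{"fingers":1,"translation":[0.238,-0.891,0.3],"spin":0},{"fingers":1,"translation":[0.238,-0.891,0.3],"spin":0},{"fingers":1,"translation":[0.238,-0.891,0.3],"spin":0},{"fingers":1,"translation":[0.238,-0.891,0.3],"spin":0},{"fingers":1,"translation":[0.238,-0.891,0.3],"spin":0},{"fingers":1,"translation":[0.238,-0.891,0.3],"spin":0},{"fingers":1,"translation":[0.238,-0.891,0.3],"spin":0}]'
python3 - <<'E'
from h import *
import pickle
o=robot.get_obs(); w=shot('wrist','w1.png'); w['obs']=o; pickle.dump(w,open('w1.pkl','wb')); print(w['tool_from_camera'],w['camera_matrix'],o['tool_pos'])
E
```

```text
t: 1.02
tool_pos: [0.356, -0.3516, 0.2314]
tcp_rot: [-179.9, 0.0, 0.2]
ft_force: [-0.2, 0.6, 0.8]
width: 0.0855
grip_force: 0.0
t: 1.68
tool_pos: [0.4148, -0.1307, 0.156]
tcp_rot: [-180.0, 0.1, 0.3]
ft_force: [0.8, -0.5, 0.0]
width: 0.0854
grip_force: 0.0
[[-4.22575582e-04 -9.66234629e-01 -2.57663469e-01  6.65423105e-02]
 [ 9.99999309e-01 -6.90896522e-04  9.50824952e-04 -1.72292600e-04]
 [-1.09673879e-03 -2.57662889e-01  9.66234254e-01 -1.67010162e-01]
 [ 0.00000000e+00  0.00000000e+00  0.00000000e+00  1.00000000e+00]] [[416.70948422   0.         320.15113969]
 [  0.         416.70948422 236.87362571]
 [  0.           0.           1.        ]] [ 0.414762   -0.13070541  0.1560107 ]
```

View pics/w1.png

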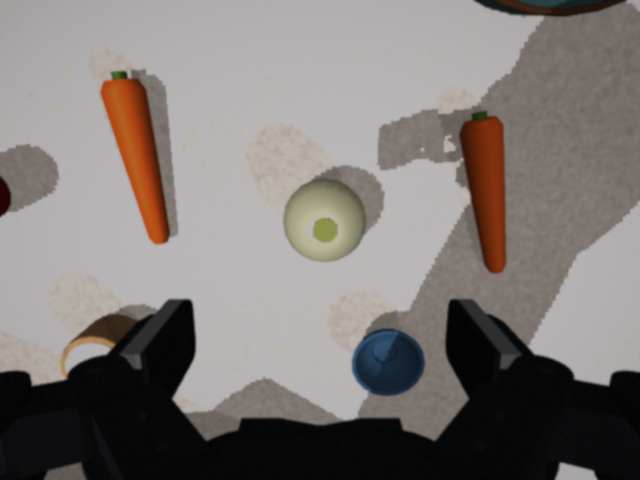

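Wrist view: the onion is at (325,220) and both carrots are fully visible, one from (119,75) to (159,242) and the other from (480,115) to (495,270).

```bash
cat >> h.py <<'E'
from scipy.spatial.transform import Rotation as Ro
def wrist(w,o):
    T=np.eye(4); T[:3,:3]=Ro.from_euler('xyz',o['tcp_rot'],degrees=True).as_matrix(); T[:3,3]=o['tool_pos']
    M=np.linalg.inv(T@w['tool_from_camera']); w['rvec']=cv2.Rodrigues(M[:3,:3])[0]; w['tvec']=M[:3,3]; return w
E
python3 - <<'E'
from h import *
import pickle
np.set_printoptions(precision=4,suppress=True)
w=pickle.load(open('w1.pkl','rb')); wrist(w,w['obs'])
c=plane(w,[[284,220],[366,220],[325,179],[325,262]],.028);print('onion',c,c.mean(0))
for p,a,ct in blobs(w,(5,150,60),(14,255,255),1500):
    q=plane(w,p,.013); m=q.mean(0); s,v=np.linalg.eigh(np.cov(q.T)); d=(q-m)@v; mid=m+v@((d.max(0)+d.min(0))/2)
    print('carrot',a,ct,'mid',mid,'ext',np.ptp(d,axis=0),'yaw',np.degrees(np.arctan(v[1,1]/v[0,1])))
E
```

```text
onion [[ 0.4149 -0.1045]
 [ 0.4152 -0.1639]
 [ 0.4447 -0.134 ]
 [ 0.383  -0.1345]] [ 0.4145 -0.1342]
carrot 5375 [137.5068 150.0327] mid [0.4523 0.0003] ext [0.0304 0.1196] yaw 8.219435704208225
carrot 4610 [487.8777 186.0041] mid [ 0.4284 -0.2571] ext [0.0273 0.1186] yaw 11.492330452909457
```

```bash
python3 -m crank '[{"fingers":1,"translation":[0,0.01,0.15],"spin":0},{"fingers":1,"translation":[0,0.01,0.3],"spin":0},{"fingers":1,"translation":[0,0.01,0.45],"spin":0},{"fingers":1,"translation":[0,0.01,0.53],"spin":0},{"fingers":1,"translation":[0,0.01,0.58],"spin":0},{"fingers":1,"translation":[0,0.01,0.604],"spin":0},{"fingers":1,"translation":[0,0.01,0.604],"spin":0}]' && python3 -m crank '[{"fingers":-1,"translation":[0,0,0],"spin":0},{"fingers":-1,"translation":[0,0,0],"spin":0},{"fingers":-1,"translation":[0,0,0],"spin":0},{"fingers":-1,"translation":[0,0,0],"spin":0},{"fingers":-1,"translation":[0,0,0],"spin":0},{"fingers":-1,"translation":[0,0,0],"spin":0},{"fingers":-1,"translation":[0,0,0],"spin":0},{"fingers":-1,"translation":[0,0,0],"spin":0}]' 40
```

```text
t: 2.32
tool_pos: [0.4146, -0.1358, 0.0052]
tcp_rot: [-179.9, 0.1, -0.1]
ft_force: [0.8, -0.6, -0.3]
width: 0.0857
grip_force: 0.0
t: 2.98
tool_pos: [0.4167, -0.1347, 0.0085]
tcp_rot: [-179.9, -0.1, -0.0]
ft_force: [-2.3, 6.4, 13.1]
width: 0.0539
grip_force: 38.9
```

```bash
python3 -m crank '[{"fingers":0.8,"translation":[0,0,0],"spin":0},{"fingers":0.8,"translation":[0,0,0],"spin":0},{"fingers":0.8,"translation":[0,0,0.01],"spin":0},{"fingers":0.8,"translation":[0,0,0.02],"spin":0},{"fingers":0.8,"translation":[0,0,0.032],"spin":0},{"fingers":0.8,"translation":[0,0,0.032],"spin":0},{"fingers":0.8,"translation":[0,0,0.032],"spin":0}]' && python3 -m crank '[{"fingers":-1,"translation":[0,0,0],"spin":0},{"fingers":-1,"translation":[0,0,0],"spin":0},{"fingers":-1,"translation":[0,0,0],"spin":0},{"fingers":-1,"translation":[0,0,0],"spin":0},{"fingers":-1,"translation":[0,0,0],"spin":0},{"fingers":-1,"translation":[0,0,0],"spin":0},{"fingers":-1,"translation":[0,0,0],"spin":0}]' 40
python3 -c "
from h import *
shot('wrist','w2.png')"
```

```text
t: 3.57
tool_pos: [0.4149, -0.1348, -0.0024]
tcp_rot: [-180.0, 0.0, -0.0]
ft_force: [0.8, -0.3, 0.2]
width: 0.0771
grip_force: 0.0
t: 4.15
tool_pos: [0.4155, -0.1351, -0.0016]
tcp_rot: [180.0, -0.0, -0.0]
ft_force: [-1.7, 1.2, 5.8]
width: 0.0569
grip_force: 43.4
```

View pics/w2.png

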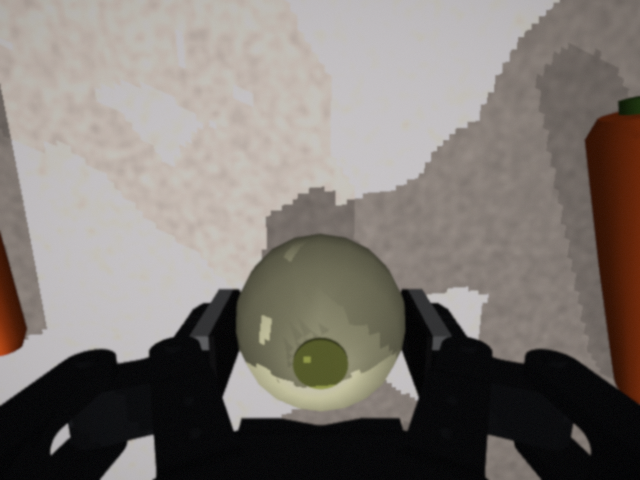

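Good grip: the onion is centred between the pads (235–405, 235–410). Lifting and carrying it to the bowl's far side.

```bash
python3 -m crank '[{"fingers":-1,"translation":[0,0,-0.02],"spin":0},{"fingers":-1,"translation":[0,0,-0.08],"spin":0},{"fingers":-1,"translation":[0,0,-0.18],"spin":0},{"fingers":-1,"translation":[0,0,-0.3],"spin":0},{"fingers":-1,"translation":[0,0,-0.42],"spin":0},{"fingers":-1,"translation":[0,0,-0.5],"spin":0},{"fingers":-1,"translation":[0,0,-0.52],"spin":0},{"fingers":-1,"translation":[0,0,-0.52],"spin":0}]' && python3 -m crank '[{"fingers":-1,"translation":[0.05,0.026,0],"spin":0},{"fingers":-1,"translation":[0.15,0.078,0],"spin":0},{"fingers":-1,"translation":[0.28,0.145,0],"spin":0},{"fingers":-1,"translation":[0.42,0.217,0],"spin":0},{"fingers":-1,"translation":[0.56,0.289,0],"spin":0},{"fingers":-1,"translation":[0.7,0.361,0],"spin":0},{"fingers":-1,"translation":[0.83,0.428,0],"spin":0},{"fingers":-1,"translation":[0.93,0.48,0],"spin":0},{"fingers":-1,"translation":[0.98,0.506,0],"spin":0},{"fingers":-1,"translation":[1,0.516,0],"spin":0},{"fingers":-1,"translation":[1,0.516,0],"spin":0}]'
```

```text
t: 4.87
tool_pos: [0.416, -0.1354, 0.1292]
tcp_rot: [179.9, -0.2, -0.0]
ft_force: [0.3, -0.4, -1.8]
width: 0.0568
grip_force: 43.2
t: 5.78
tool_pos: [0.6644, -0.2637, 0.1247]
tcp_rot: [-179.9, 0.2, -0.0]
ft_force: [-0.2, 0.8, -2.5]
width: 0.0566
grip_force: 43.2
```

```bash
python3 -m crank '[{"fingers":-1,"translation":[0,0,0.04],"spin":0},{"fingers":-1,"translation":[0,0,0.12],"spin":0},{"fingers":-1,"translation":[0,0,0.22],"spin":0},{"fingers":-1,"translation":[0,0,0.32],"spin":0},{"fingers":-1,"translation":[0,0,0.39],"spin":0},{"fingers":-1,"translation":[0,0,0.43],"spin":0},{"fingers":-1,"translation":[0,0,0.455],"spin":0},{"fingers":-1,"translation":[0,0,0.466],"spin":0},{"fingers":-1,"translation":[0,0,0.472],"spin":0},{"fingers":-1,"translation":[0,0,0.476],"spin":0},{"fingers":-1,"translation":[0,0,0.476],"spin":0}]'
```

```text
t: 6.7
tool_pos: [0.6659, -0.2644, 0.0102]
tcp_rot: [179.9, -0.1, -0.0]
ft_force: [0.2, -0.5, -1.9]
width: 0.0569
grip_force: 43.2
```

```bash
python3 -m crank '[{"fingers":-1,"translation":[0,0,0.006],"spin":0},{"fingers":-1,"translation":[0,0,0.012],"spin":0},{"fingers":-1,"translation":[0,0,0.012],"spin":0}]';python3 -m crank '[{"fingers":-1,"translation":[0,0,0.006],"spin":0},{"fingers":-1,"translation":[0,0,0.006],"spin":0},{"fingers":-1,"translation":[0,0,0.006],"spin":0}]'
```

```text
t: 6.95
tool_pos: [0.6652, -0.264, 0.006]
tcp_rot: [180.0, -0.0, -0.0]
ft_force: [-0.1, -0.2, -1.4]
width: 0.0568
grip_force: 43.2
t: 7.2
tool_pos: [0.6653, -0.264, 0.0045]
tcp_rot: [180.0, -0.0, -0.0]
ft_force: [-0.1, -0.1, -1.1]
width: 0.0563
grip_force: 43.2
```

```bash
python3 -m crank '[{"fingers":-1,"translation":[0,0,0.004],"spin":0},{"fingers":-1,"translation":[0,0,0.004],"spin":0},{"fingers":-1,"translation":[0,0,0.004],"spin":0}]'; python3 -m crank '[{"fingers":0.5,"translation":[0,0,0],"spin":0},{"fingers":0.5,"translation":[0,0,0],"spin":0},{"fingers":0.5,"translation":[0,0,0],"spin":0},{"fingers":0.6,"translation":[0,0,0],"spin":0},{"fingers":0.6,"translation":[0,0,-0.02],"spin":0},{"fingers":0.6,"translation":[0,0,-0.1],"spin":0},{"fingers":0.6,"translation":[0,0,-0.25],"spin":0},{"fingers":0.6,"translation":[0,0,-0.4],"spin":0},{"fingers":0.6,"translation":[0,0,-0.55],"spin":0},{"fingers":1,"translation":[0,0,-0.6],"spin":0}]'
python3 - <<'E'
from h import *
import pickle
np.set_printoptions(precision=4,suppress=True)
o=robot.get_obs(); w=wrist(shot('wrist','w3.png'),o); pickle.dump(w,open('w3.pkl','wb'))
t=imaging.get_image('top')
for im in(w,t):
  for p,a,c in blobs(im,(25,25,90),(45,140,255),150):
    if a<30000: print(a,c.round(0),plane(im,p,.034).mean(0))
E
```

```text
t: 7.45
tool_pos: [0.6654, -0.2641, 0.0045]
tcp_rot: [180.0, -0.0, -0.0]
ft_force: [-3.1, 2.0, 6.6]
width: 0.0569
grip_force: 43.8
t: 8.28
tool_pos: [0.6683, -0.2657, 0.1617]
tcp_rot: [179.7, -0.6, -0.0]
ft_force: [0.5, -0.8, 1.7]
width: 0.0786
grip_force: 0.0
4940 [318. 225.] [ 0.6658 -0.2648]
194 [ 92. 189.] [0.5809 0.5384]
```

View pics/w3.png

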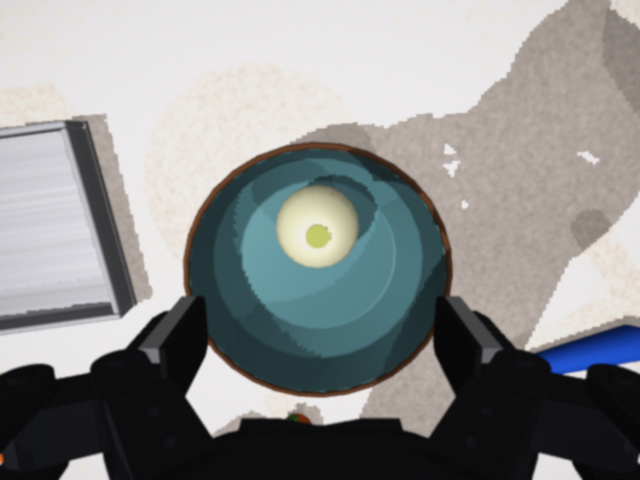

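The onion stands upright in the bowl at (318,225), far side, as planned. On to the second onion.

```bash
python3 -m crank '[{"fingers":1,"translation":[-0.56,-0.98,0],"spin":0},{"fingers":1,"translation":[-0.56,-0.98,0],"spin":0},{"fingers":1,"translation":[-0.56,-0.98,0],"spin":0},{"fingers":1,"translation":[-0.56,-0.98,0],"spin":0},{"fingers":1,"translation":[-0.56,-0.98,0],"spin":0},{"fingers":1,"translation":[-0.56,-0.98,0],"spin":0},{"fingers":1,"translation":[-0.56,-0.98,0],"spin":0}]' >/dev/null && python3 -m crank '[{"fingers":1,"translation":[-0.53,-0.98,0],"spin":0},{"fingers":1,"translation":[-0.53,-0.98,0],"spin":0},{"fingers":1,"translation":[-0.53,-0.98,0],"spin":0},{"fingers":1,"translation":[-0.53,-0.98,0],"spin":0},{"fingers":1,"translation":[-0.53,-0.98,0],"spin":0},{"fingers":1,"translation":[-0.53,-0.98,0],"spin":0},{"fingers":1,"translation":[-0.53,-0.98,0],"spin":0}]' && python3 -m crank '[{"fingers":1,"translation":[0,-0.114,0],"spin":0},{"fingers":1,"translation":[0,-0.114,0],"spin":0},{"fingers":1,"translation":[0,-0.114,0],"spin":0},{"fingers":1,"translation":[0,-0.114,0],"spin":0}]'
python3 - <<'E'
from h import *
import pickle
np.set_printoptions(precision=4,suppress=True)
o=robot.get_obs(); w=wrist(shot('wrist','w4.png'),o); pickle.dump(w,open('w4.pkl','wb'))
for p,a,c in blobs(w,(25,25,90),(45,140,255),1000): 
    q=plane(w,p,.028);print(a,c.round(0),q.mean(0),np.ptp(q,axis=0))
for p,a,c in blobs(w,(0,180,60),(4,255,255),500): print('red',a,c.round(0),p.min(0),p.max(0),plane(w,p,.08).mean(0))
E
```

```text
t: 9.55
tool_pos: [0.3896, 0.228, 0.1516]
tcp_rot: [180.0, 0.2, 0.1]
ft_force: [-0.2, 0.4, -0.3]
width: 0.0853
grip_force: 0.0
t: 9.88
tool_pos: [0.392, 0.254, 0.1522]
tcp_rot: [179.9, 0.1, -0.0]
ft_force: [-0.8, 0.9, -0.1]
width: 0.0854
grip_force: 0.0
4949 [322. 222.] [0.3915 0.2523] [0.0588 0.0568]
red 3693 [541. 178.] [507 144] [576 212] [0.4289 0.1283]
```

```bash
python3 -m crank '[{"fingers":1,"translation":[-0.003,0.006,0.15],"spin":0},{"fingers":1,"translation":[-0.003,0.006,0.3],"spin":0},{"fingers":1,"translation":[-0.003,0.006,0.45],"spin":0},{"fingers":1,"translation":[-0.003,0.006,0.54],"spin":0},{"fingers":1,"translation":[-0.003,0.006,0.59],"spin":0},{"fingers":1,"translation":[-0.003,0.006,0.615],"spin":0},{"fingers":1,"translation":[-0.003,0.006,0.628],"spin":0},{"fingers":1,"translation":[-0.003,0.006,0.628],"spin":0}]' && python3 -m crank '[{"fingers":-1,"translation":[0,0,0],"spin":0},{"fingers":-1,"translation":[0,0,0],"spin":0},{"fingers":-1,"translation":[0,0,0],"spin":0},{"fingers":-1,"translation":[0,0,0],"spin":0},{"fingers":-1,"translation":[0,0,0],"spin":0},{"fingers":-1,"translation":[0,0,0],"spin":0},{"fingers":-1,"translation":[0,0,0],"spin":0},{"fingers":-1,"translation":[0,0,0],"spin":0}]' 40
```

```text
t: 10.6
tool_pos: [0.3923, 0.2525, -0.0036]
tcp_rot: [180.0, 0.0, -0.1]
ft_force: [-0.4, -0.1, 0.4]
width: 0.0856
grip_force: 0.0
t: 11.27
tool_pos: [0.3932, 0.2533, -0.0017]
tcp_rot: [-180.0, -0.1, 0.0]
ft_force: [-1.8, -2.5, 7.7]
width: 0.0571
grip_force: 41.6
```

```bash
python3 -m crank '[{"fingers":-1,"translation":[0,0,-0.02],"spin":0},{"fingers":-1,"translation":[0,0,-0.08],"spin":0},{"fingers":-1,"translation":[0,0,-0.18],"spin":0},{"fingers":-1,"translation":[0,0,-0.3],"spin":0},{"fingers":-1,"translation":[0,0,-0.42],"spin":0},{"fingers":-1,"translation":[0,0,-0.51],"spin":0},{"fingers":-1,"translation":[0,0,-0.54],"spin":0},{"fingers":-1,"translation":[0,0,-0.54],"spin":0}]' && python3 -m crank '[{"fingers":-1,"translation":[0.02,0.05,0],"spin":0},{"fingers":-1,"translation":[0.06,0.15,0],"spin":0},{"fingers":-1,"translation":[0.11,0.28,0],"spin":0},{"fingers":-1,"translation":[0.17,0.42,0],"spin":0},{"fingers":-1,"translation":[0.23,0.56,0],"spin":0},{"fingers":-1,"translation":[0.29,0.7,0],"spin":0},{"fingers":-1,"translation":[0.35,0.84,0],"spin":0},{"fingers":-1,"translation":[0.4,0.98,0],"spin":0}]' && python3 -m crank '[{"fingers":-1,"translation":[0.06,0.14,0],"spin":0},{"fingers":-1,"translation":[0.12,0.28,0],"spin":0},{"fingers":-1,"translation":[0.18,0.42,0],"spin":0},{"fingers":-1,"translation":[0.24,0.56,0],"spin":0},{"fingers":-1,"translation":[0.3,0.7,0],"spin":0},{"fingers":-1,"translation":[0.37,0.84,0],"spin":0},{"fingers":-1,"translation":[0.43,0.98,0],"spin":0}]' && python3 -m crank '[{"fingers":-1,"translation":[0,0.06,0],"spin":0},{"fingers":-1,"translation":[0,0.1,0],"spin":0},{"fingers":-1,"translation":[0,0.108,0],"spin":0},{"fingers":-1,"translation":[0,0.108,0],"spin":0},{"fingers":-1,"translation":[0,0.108,0],"spin":0}]'
```

```text
t: 11.93
tool_pos: [0.3935, 0.2537, 0.1339]
tcp_rot: [-179.9, -0.3, -0.0]
ft_force: [0.2, 1.2, -2.3]
width: 0.0567
grip_force: 43.2
t: 12.6
tool_pos: [0.4911, 0.0064, 0.1293]
tcp_rot: [-179.9, 0.2, -0.0]
ft_force: [1.2, 0.9, -0.5]
width: 0.0568
grip_force: 43.2
t: 13.18
tool_pos: [0.5987, -0.2381, 0.1283]
tcp_rot: [-179.9, 0.2, -0.0]
ft_force: [0.6, 0.5, -0.8]
width: 0.0568
grip_force: 43.2
t: 13.6
tool_pos: [0.5987, -0.2623, 0.1307]
tcp_rot: [-179.9, 0.1, 0.0]
ft_force: [0.3, 0.3, -1.6]
width: 0.057
grip_force: 43.3
```

```bash
python3 -m crank '[{"fingers":-1,"translation":[0,0.002,0.04],"spin":0},{"fingers":-1,"translation":[0,0.002,0.12],"spin":0},{"fingers":-1,"translation":[0,0.002,0.22],"spin":0},{"fingers":-1,"translation":[0,0.002,0.32],"spin":0},{"fingers":-1,"translation":[0,0.002,0.4],"spin":0},{"fingers":-1,"translation":[0,0.002,0.45],"spin":0},{"fingers":-1,"translation":[0,0.002,0.48],"spin":0},{"fingers":-1,"translation":[0,0.002,0.492],"spin":0},{"fingers":-1,"translation":[0,0.002,0.498],"spin":0},{"fingers":-1,"translation":[0,0.002,0.502],"spin":0},{"fingers":-1,"translation":[0,0.002,0.502],"spin":0},{"fingers":-1,"translation":[0,0.002,0.502],"spin":0}]'; python3 -m crank '[{"fingers":-1,"translation":[0,0,0.005],"spin":0},{"fingers":-1,"translation":[0,0,0.005],"spin":0},{"fingers":-1,"translation":[0,0,0.005],"spin":0}]'
```

```text
t: 14.6
tool_pos: [0.6001, -0.265, 0.0072]
tcp_rot: [179.9, -0.1, -0.0]
ft_force: [-0.1, 0.5, -2.0]
width: 0.0569
grip_force: 43.3
t: 14.85
tool_pos: [0.5995, -0.2646, 0.0049]
tcp_rot: [180.0, -0.0, -0.0]
ft_force: [-1.2, -1.1, -0.5]
width: 0.0566
grip_force: 43.3
```

```bash
python3 -m crank '[{"fingers":-1,"translation":[0,0,0.003],"spin":0},{"fingers":-1,"translation":[0,0,0.003],"spin":0}]'; python3 -m crank '[{"fingers":0.5,"translation":[0,0,0],"spin":0},{"fingers":0.5,"translation":[0,0,0],"spin":0},{"fingers":0.5,"translation":[0,0,0],"spin":0},{"fingers":0.6,"translation":[0,0,0],"spin":0},{"fingers":0.6,"translation":[0,0,-0.02],"spin":0},{"fingers":0.6,"translation":[0,0,-0.1],"spin":0},{"fingers":0.6,"translation":[0,0,-0.25],"spin":0},{"fingers":0.6,"translation":[0,0,-0.4],"spin":0},{"fingers":0.6,"translation":[0,0,-0.55],"spin":0},{"fingers":0.6,"translation":[0,0,-0.6],"spin":0},{"fingers":0.6,"translation":[0,0,-0.6],"spin":0}]'
python3 - <<'E'
from h import *
import pickle
np.set_printoptions(precision=4,suppress=True)
o=robot.get_obs(); w=wrist(shot('wrist','w5.png'),o); pickle.dump(w,open('w5.pkl','wb'))
for p,a,c in blobs(w,(22,25,90),(45,140,255),1000): 
    q=plane(w,p,.034);print(a,c.round(0),q.mean(0),np.ptp(q,axis=0))
E
```

```text
t: 15.02
tool_pos: [0.5996, -0.2646, 0.0044]
tcp_rot: [180.0, -0.0, -0.0]
ft_force: [-0.8, -0.2, 1.9]
width: 0.0569
grip_force: 43.5
t: 15.93
tool_pos: [0.6022, -0.2662, 0.1602]
tcp_rot: [179.7, -0.5, -0.0]
ft_force: [1.2, -0.3, 0.4]
width: 0.0682
grip_force: 0.0
5673 [317. 130.] [ 0.6667 -0.2649] [0.0586 0.0588]
4912 [318. 226.] [ 0.5994 -0.2653] [0.0609 0.0594]
```

View pics/w5.png

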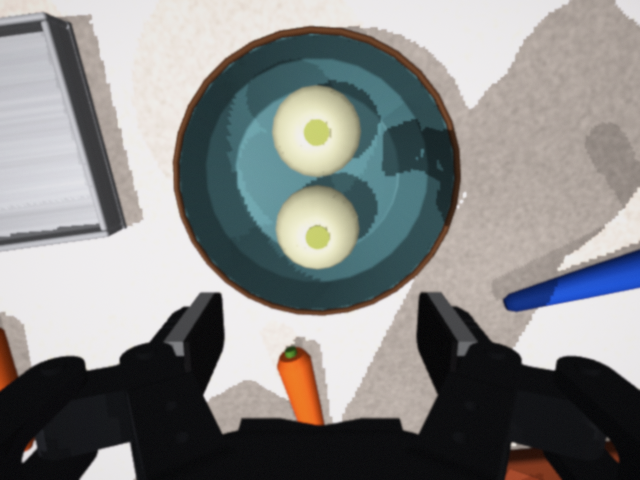

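Both onions stand in the bowl at (317,130) and (318,226). Next is carrot_b.

```bash
python3 -m crank '[{"fingers":0.3,"translation":[-0.16,-0.01,0],"spin":-0.05},{"fingers":0.3,"translation":[-0.32,-0.02,0],"spin":-0.1},{"fingers":0.3,"translation":[-0.48,-0.03,0.05],"spin":-0.1},{"fingers":0.3,"translation":[-0.6,-0.032,0.1],"spin":-0.1},{"fingers":0.3,"translation":[-0.684,-0.032,0.1],"spin":-0.1},{"fingers":0.3,"translation":[-0.684,-0.032,0.1],"spin":-0.1},{"fingers":0.3,"translation":[-0.684,-0.032,0.1],"spin":-0.1},{"fingers":0.3,"translation":[-0.684,-0.032,0.1],"spin":-0.1}]'
cat > car.py <<'E'
from h import *
np.set_printoptions(precision=4,suppress=True)
o=robot.get_obs(); w=wrist(imaging.get_image('wrist'),o)
for p,a,ct in blobs(w,(5,150,40),(14,255,255),1500):
    q=plane(w,p,.013); m=q.mean(0); s,v=np.linalg.eigh(np.cov(q.T)); d=(q-m)@v; mid=m+v@((d.max(0)+d.min(0))/2)
    print('carrot',a,ct,'mid',mid,'ext',np.ptp(d,axis=0),'yaw',np.degrees(np.arctan(v[1,1]/v[0,1])),p.min(0),p.max(0))
print(o['tool_pos'],o['tcp_rot'])
E
python3 car.py
```

```text
t: 16.65
tool_pos: [0.4284, -0.2562, 0.1281]
tcp_rot: [-179.9, 0.0, 11.4]
ft_force: [0.3, -0.0, 0.4]
width: 0.0551
grip_force: 0.0
carrot 5156 [319.9129 209.264 ] mid [ 0.4285 -0.2567] ext [0.028 0.118] yaw 13.335928109175562 [297 137] [339 303]
carrot 4506 [583.3036 356.2186] mid [ 0.3657 -0.4655] ext [0.049  0.1225] yaw 86.1865283749436 [495 331] [639 405]
carrot 1687 [504.3213 460.9763] mid [ 0.2626 -0.4397] ext [0.0366 0.0625] yaw 52.78376149118307 [483 434] [539 479]
[ 0.4284 -0.2562  0.1281] [-179.9321    0.0326   11.4378]
```

```bash
python3 -m crank '[{"fingers":0.3,"translation":[0,0.002,0.12],"spin":-0.009},{"fingers":0.3,"translation":[0,0.002,0.24],"spin":-0.009},{"fingers":0.3,"translation":[0,0.002,0.36],"spin":-0.009},{"fingers":0.3,"translation":[0,0.002,0.44],"spin":-0.009},{"fingers":0.3,"translation":[0,0.002,0.48],"spin":-0.009},{"fingers":0.3,"translation":[0,0.002,0.5],"spin":-0.009},{"fingers":0.3,"translation":[0,0.002,0.507],"spin":-0.009},{"fingers":0.3,"translation":[0,0.002,0.507],"spin":-0.009}]' && python3 -m crank '[{"fingers":-1,"translation":[0,0,0],"spin":0},{"fingers":-1,"translation":[0,0,0],"spin":0},{"fingers":-1,"translation":[0,0,0],"spin":0},{"fingers":-1,"translation":[0,0,0],"spin":0},{"fingers":-1,"translation":[0,0,0],"spin":0},{"fingers":-1,"translation":[0,0,0],"spin":0},{"fingers":-1,"translation":[0,0,0],"spin":0},{"fingers":-1,"translation":[0,0,0],"spin":0}]' 40
```

```text
t: 17.37
tool_pos: [0.4294, -0.2575, 0.0029]
tcp_rot: [179.9, -0.0, 12.5]
ft_force: [1.6, 0.1, -0.3]
width: 0.0556
grip_force: 0.0
t: 18.03
tool_pos: [0.4285, -0.2569, 0.0023]
tcp_rot: [180.0, -0.0, 12.5]
ft_force: [0.1, 0.1, 0.2]
width: -0.0003
grip_force: 0.0
```

```bash
python3 -c "
from h import *
shot('wrist','w6.png')"; python3 car.py
```

```text
carrot 9629 [316.6418 215.5171] mid [ 0.4568 -0.2494] ext [0.0291 0.06  ] yaw 12.677107924879579 [277 146] [355 298]
[ 0.4285 -0.2569  0.0022] [-179.9982    0.0006   12.4791]
```

View pics/w6.png

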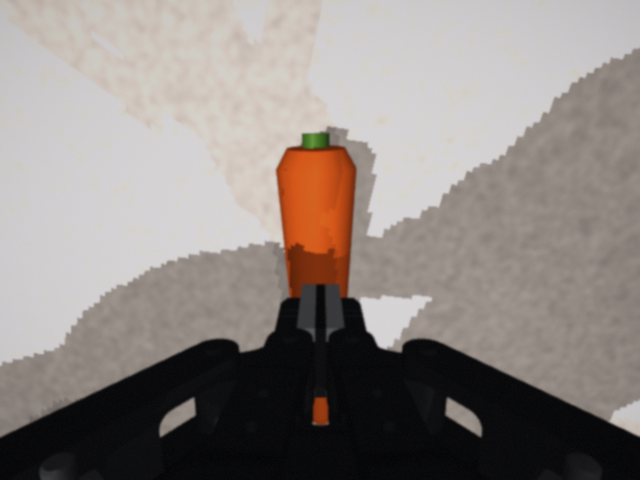

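The fingers have shut above the carrot: it runs on under the fingertips at rows 285–298 without any force. So the tips sit about 20 mm higher than the reported TCP. I'll open and go lower, guarding on force.

```bash
python3 -m crank '[{"fingers":0.3,"translation":[0,0,-0.02],"spin":0},{"fingers":0.3,"translation":[0,0,-0.02],"spin":0},{"fingers":0.3,"translation":[0,0,-0.02],"spin":0},{"fingers":0.3,"translation":[0,0,-0.02],"spin":0},{"fingers":0.3,"translation":[0,0,0],"spin":0},{"fingers":0.3,"translation":[0,0,0],"spin":0}]' && python3 -m crank '[{"fingers":0.3,"translation":[0,0,0.01],"spin":0},{"fingers":0.3,"translation":[0,0,0.02],"spin":0},{"fingers":0.3,"translation":[0,0,0.02],"spin":0}]' && python3 -m crank '[{"fingers":0.3,"translation":[0,0,0.01],"spin":0},{"fingers":0.3,"translation":[0,0,0.016],"spin":0},{"fingers":0.3,"translation":[0,0,0.016],"spin":0}]'
```

```text
t: 18.63
tool_pos: [0.428, -0.2565, 0.0014]
tcp_rot: [-179.9, 0.0, 12.5]
ft_force: [-0.8, 0.1, -0.1]
width: 0.0558
grip_force: 0.0
t: 18.88
tool_pos: [0.4281, -0.2566, -0.0035]
tcp_rot: [-179.9, 0.0, 12.5]
ft_force: [-0.6, 0.0, -0.2]
width: 0.0553
grip_force: 0.0
t: 19.13
tool_pos: [0.4283, -0.2567, -0.0072]
tcp_rot: [-180.0, 0.0, 12.5]
ft_force: [0.7, 0.3, -0.2]
width: 0.0556
grip_force: 0.0
```

```bash
python3 -m crank '[{"fingers":0.3,"translation":[0,0,0.008],"spin":0},{"fingers":0.3,"translation":[0,0,0.016],"spin":0},{"fingers":0.3,"translation":[0,0,0.016],"spin":0}]' && python3 -m crank '[{"fingers":0.3,"translation":[0,0,0.008],"spin":0},{"fingers":0.3,"translation":[0,0,0.016],"spin":0},{"fingers":0.3,"translation":[0,0,0.016],"spin":0}]' && python3 -m crank '[{"fingers":-1,"translation":[0,0,0],"spin":0},{"fingers":-1,"translation":[0,0,0],"spin":0},{"fingers":-1,"translation":[0,0,0],"spin":0},{"fingers":-1,"translation":[0,0,0],"spin":0},{"fingers":-1,"translation":[0,0,0],"spin":0},{"fingers":-1,"translation":[0,0,0],"spin":0}]' 40
```

```text
t: 19.38
tool_pos: [0.4283, -0.2567, -0.0112]
tcp_rot: [-180.0, 0.0, 12.5]
ft_force: [1.2, -0.2, -0.5]
width: 0.0557
grip_force: 0.0
t: 19.63
tool_pos: [0.4283, -0.2567, -0.0152]
tcp_rot: [-180.0, 0.0, 12.5]
ft_force: [-0.6, 0.3, -0.6]
width: 0.0555
grip_force: 0.0
t: 20.13
tool_pos: [0.4288, -0.2572, -0.0145]
tcp_rot: [180.0, -0.0, 12.5]
ft_force: [-0.1, 0.9, 1.4]
width: 0.0233
grip_force: 40.0
```

```bash
python3 -m crank '[{"fingers":-1,"translation":[0,0,-0.02],"spin":0},{"fingers":-1,"translation":[0,0,-0.08],"spin":0},{"fingers":-1,"translation":[0,0,-0.18],"spin":0},{"fingers":-1,"translation":[0,0,-0.3],"spin":0},{"fingers":-1,"translation":[0,0,-0.42],"spin":0},{"fingers":-1,"translation":[0,0,-0.48],"spin":0},{"fingers":-1,"translation":[0,0,-0.5],"spin":0},{"fingers":-1,"translation":[0,0,-0.5],"spin":0}]' && python3 -m crank '[{"fingers":-1,"translation":[0.06,-0.04,0],"spin":0},{"fingers":-1,"translation":[0.18,-0.12,0],"spin":0},{"fingers":-1,"translation":[0.3,-0.2,0],"spin":0},{"fingers":-1,"translation":[0.42,-0.28,0],"spin":0},{"fingers":-1,"translation":[0.54,-0.36,0],"spin":0},{"fingers":-1,"translation":[0.595,-0.396,0],"spin":0},{"fingers":-1,"translation":[0.595,-0.396,0],"spin":0}]' && python3 -m crank '[{"fingers":-1,"translation":[0.05,-0.033,0],"spin":-0.06},{"fingers":-1,"translation":[0.1,-0.067,0],"spin":-0.12},{"fingers":-1,"translation":[0.15,-0.1,0],"spin":-0.18},{"fingers":-1,"translation":[0.2,-0.133,0],"spin":-0.24},{"fingers":-1,"translation":[0.25,-0.167,0],"spin":-0.3},{"fingers":-1,"translation":[0.3,-0.2,0],"spin":-0.36},{"fingers":-1,"translation":[0.35,-0.233,0],"spin":-0.42},{"fingers":-1,"translation":[0.4,-0.267,0],"spin":-0.48},{"fingers":-1,"translation":[0.45,-0.3,0],"spin":-0.54},{"fingers":-1,"translation":[0.5,-0.333,0],"spin":-0.6},{"fingers":-1,"translation":[0.55,-0.367,0],"spin":-0.66},{"fingers":-1,"translation":[0.595,-0.396,0],"spin":-0.71}]' && python3 -m crank '[{"fingers":-1,"translation":[0,0,0],"spin":-0.034},{"fingers":-1,"translation":[0,0,0],"spin":-0.034},{"fingers":-1,"translation":[0,0,0],"spin":-0.034},{"fingers":-1,"translation":[0,0,0],"spin":-0.034}]'
python3 - <<'E'
from h import *
import pickle
o=robot.get_obs(); w=wrist(shot('wrist','w7.png'),o); pickle.dump(w,open('w7.pkl','wb')); print(o['tool_pos'],o['tcp_rot'])
E
```

```text
t: 20.8
tool_pos: [0.4291, -0.2575, 0.1116]
tcp_rot: [179.9, -0.1, 12.5]
ft_force: [0.4, 0.6, -1.3]
width: 0.0227
grip_force: 39.7
t: 21.38
tool_pos: [0.5528, -0.1251, 0.1079]
tcp_rot: [-179.8, 0.1, 12.7]
ft_force: [-1.5, 0.1, 0.3]
width: 0.0231
grip_force: 39.7
t: 22.38
tool_pos: [0.6751, 0.0005, 0.1078]
tcp_rot: [-179.8, -0.0, 94.1]
ft_force: [-0.1, -0.2, -0.9]
width: 0.023
grip_force: 39.7
t: 22.72
tool_pos: [0.6752, -0.0, 0.109]
tcp_rot: [-179.9, -0.0, 97.6]
ft_force: [-0.9, 0.2, -1.2]
width: 0.023
grip_force: 39.7
[ 6.75162843e-01 -2.17962431e-05  1.08964212e-01] [-1.79874150e+02 -2.97048585e-02  9.75970413e+01]
```

View pics/w7.png

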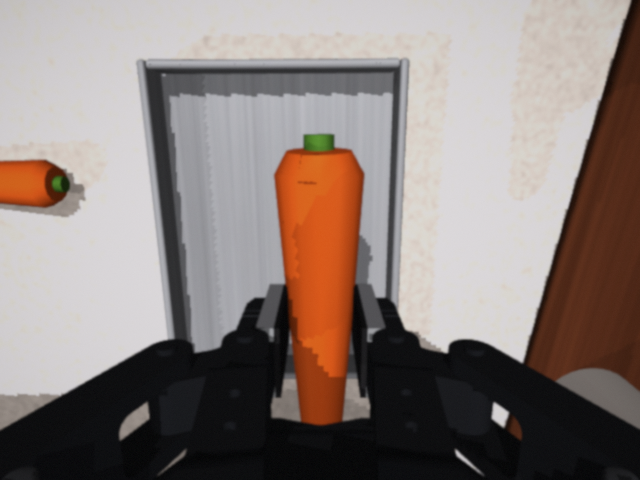

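The carrot hangs straight in the grip, parallel to the tray walls (left wall about column 155, right about 403), with the tray empty beneath. I'll check the tray corners and then lower it.

```bash
python3 - <<'E'
from h import *
import pickle
np.set_printoptions(precision=4,suppress=True)
w=pickle.load(open('w7.pkl','rb')); p=plane(w,[[138,62],[408,60],[160,250],[401,250]],.03)
R=Ro.from_euler('z',7.7,degrees=True).as_matrix()[:2,:2]; print((p-[.646,-.003])@R)
E
python3 -m crank '[{"fingers":-1,"translation":[0,0,0.04],"spin":0},{"fingers":-1,"translation":[0,0,0.12],"spin":0},{"fingers":-1,"translation":[0,0,0.22],"spin":0},{"fingers":-1,"translation":[0,0,0.32],"spin":0},{"fingers":-1,"translation":[0,0,0.39],"spin":0},{"fingers":-1,"translation":[0,0,0.43],"spin":0},{"fingers":-1,"translation":[0,0,0.45],"spin":0},{"fingers":-1,"translation":[0,0,0.458],"spin":0},{"fingers":-1,"translation":[0,0,0.462],"spin":0},{"fingers":-1,"translation":[0,0,0.462],"spin":0},{"fingers":-1,"translation":[0,0,0.462],"spin":0}]'; python3 -m crank '[{"fingers":-1,"translation":[0,0,0.004],"spin":0},{"fingers":-1,"translation":[0,0,0.006],"spin":0},{"fingers":-1,"translation":[0,0,0.006],"spin":0}]'
```

```text
[[-0.0685  0.0971]
 [ 0.0787  0.0981]
 [-0.0678 -0.0099]
 [ 0.0803 -0.0102]]
t: 23.68
tool_pos: [0.6772, 0.0005, -0.0039]
tcp_rot: [179.9, 0.0, 97.7]
ft_force: [0.5, -0.4, -0.2]
width: 0.0226
grip_force: 39.7
t: 23.93
tool_pos: [0.6764, 0.0007, -0.0065]
tcp_rot: [180.0, 0.0, 97.7]
ft_force: [-0.2, -0.3, 0.2]
width: 0.0231
grip_force: 39.7
```

```bash
python3 -m crank '[{"fingers":-1,"translation":[0,0,0.004],"spin":0},{"fingers":-1,"translation":[0,0,0.006],"spin":0},{"fingers":-1,"translation":[0,0,0.006],"spin":0}]';python3 -m crank '[{"fingers":-1,"translation":[0,0,0.004],"spin":0},{"fingers":-1,"translation":[0,0,0.006],"spin":0},{"fingers":-1,"translation":[0,0,0.006],"spin":0}]'
```

```text
t: 24.18
tool_pos: [0.6761, 0.0007, -0.0085]
tcp_rot: [-180.0, -0.0, 97.7]
ft_force: [0.0, -0.7, -0.8]
width: 0.0232
grip_force: 39.7
t: 24.43
tool_pos: [0.6763, 0.0007, -0.0095]
tcp_rot: [180.0, 0.0, 97.7]
ft_force: [-1.7, 1.0, 1.4]
width: 0.0229
grip_force: 40.0
```

```bash
python3 -m crank '[{"fingers":-0.05,"translation":[0,0,0],"spin":0},{"fingers":-0.05,"translation":[0,0,0],"spin":0},{"fingers":-0.05,"translation":[0,0,0],"spin":0},{"fingers":-0.05,"translation":[0,0,0],"spin":0},{"fingers":-0.05,"translation":[0,0,-0.05],"spin":0},{"fingers":-0.05,"translation":[0,0,-0.15],"spin":0},{"fingers":-0.05,"translation":[0,0,-0.3],"spin":0},{"fingers":0.3,"translation":[0,0,-0.42],"spin":0},{"fingers":0.3,"translation":[0,0,-0.5],"spin":0},{"fingers":0.3,"translation":[0,0,-0.5],"spin":0},{"fingers":0.3,"translation":[0,0,-0.5],"spin":0}]' && python3 -m crank '[{"fingers":0.3,"translation":[0.122,-0.888,0],"spin":0.74},{"fingers":0.3,"translation":[0.122,-0.888,0],"spin":0.74},{"fingers":0.3,"translation":[0.122,-0.888,0],"spin":0.74},{"fingers":0.3,"translation":[0.122,-0.888,0],"spin":0.74},{"fingers":0.3,"translation":[0.122,-0.888,0],"spin":0.74},{"fingers":0.3,"translation":[0.122,-0.888,0],"spin":0.74},{"fingers":0.3,"translation":[0.122,-0.888,0],"spin":0.74},{"fingers":0.3,"translation":[0.122,-0.888,0],"spin":0.74},{"fingers":0.3,"translation":[0.122,-0.888,0],"spin":0.74},{"fingers":0.3,"translation":[0.122,-0.888,0],"spin":0.74},{"fingers":0.3,"translation":[0.122,-0.888,0],"spin":0.74},{"fingers":0.3,"translation":[0.122,-0.888,0],"spin":0.74}]' && python3 -m crank '[{"fingers":0.3,"translation":[0,0,0],"spin":0.047},{"fingers":0.3,"translation":[0,0,0],"spin":0.047},{"fingers":0.3,"translation":[0,0,0],"spin":0.047},{"fingers":0.3,"translation":[0,0,0],"spin":0.047}]'; python3 car.py
```

```text
t: 25.35
tool_pos: [0.6774, 0.0005, 0.1179]
tcp_rot: [179.8, 0.1, 97.7]
ft_force: [-0.3, -0.9, -0.8]
width: 0.0554
grip_force: 0.0
t: 26.35
tool_pos: [0.4507, 0.0014, 0.1136]
tcp_rot: [-179.9, 0.2, 12.6]
ft_force: [-0.6, 0.6, 1.3]
width: 0.0556
grip_force: 0.0
t: 26.68
tool_pos: [0.4515, 0.0012, 0.1144]
tcp_rot: [-180.0, 0.1, 7.7]
ft_force: [-0.2, 0.1, -0.3]
width: 0.0554
grip_force: 0.0
carrot 5680 [320.8224 212.7158] mid [0.4516 0.0007] ext [0.0279 0.118 ] yaw 6.521744556487429 [300 138] [344 311]
[0.4515 0.0012 0.1144] [-179.9633    0.0884    7.6631]
```

```bash
python3 -m crank '[{"fingers":0.3,"translation":[0,0,0.12],"spin":0.005},{"fingers":0.3,"translation":[0,0,0.24],"spin":0.005},{"fingers":0.3,"translation":[0,0,0.36],"spin":0.005},{"fingers":0.3,"translation":[0,0,0.43],"spin":0.005},{"fingers":0.3,"translation":[0,0,0.47],"spin":0.005},{"fingers":0.3,"translation":[0,0,0.49],"spin":0.005},{"fingers":0.3,"translation":[0,0,0.505],"spin":0.005},{"fingers":0.3,"translation":[0,0,0.516],"spin":0.005},{"fingers":0.3,"translation":[0,0,0.516],"spin":0.005},{"fingers":0.3,"translation":[0,0,0.516],"spin":0.005}]' && python3 -m crank '[{"fingers":-1,"translation":[0,0,0],"spin":0},{"fingers":-1,"translation":[0,0,0],"spin":0},{"fingers":-1,"translation":[0,0,0],"spin":0},{"fingers":-1,"translation":[0,0,0],"spin":0},{"fingers":-1,"translation":[0,0,0],"spin":0},{"fingers":-1,"translation":[0,0,0],"spin":0}]' 40
```

```text
t: 27.57
tool_pos: [0.453, 0.0008, -0.0129]
tcp_rot: [180.0, -0.1, 7.0]
ft_force: [0.4, 0.1, 0.1]
width: 0.0558
grip_force: 0.0
t: 28.07
tool_pos: [0.4528, 0.0008, -0.0131]
tcp_rot: [180.0, -0.1, 7.0]
ft_force: [-1.3, 0.7, 6.6]
width: 0.023
grip_force: 40.4
```

```bash
python3 -m crank '[{"fingers":-1,"translation":[0,0,-0.02],"spin":0},{"fingers":-1,"translation":[0,0,-0.08],"spin":0},{"fingers":-1,"translation":[0,0,-0.18],"spin":0},{"fingers":-1,"translation":[0,0,-0.3],"spin":0},{"fingers":-1,"translation":[0,0,-0.42],"spin":0},{"fingers":-1,"translation":[0,0,-0.48],"spin":0},{"fingers":-1,"translation":[0,0,-0.5],"spin":0},{"fingers":-1,"translation":[0,0,-0.5],"spin":0}]' && python3 -m crank '[{"fingers":-1,"translation":[0.06,0.01,0],"spin":-0.06},{"fingers":-1,"translation":[0.12,0.02,0],"spin":-0.12},{"fingers":-1,"translation":[0.18,0.03,0],"spin":-0.18},{"fingers":-1,"translation":[0.24,0.04,0],"spin":-0.24},{"fingers":-1,"translation":[0.3,0.05,0],"spin":-0.3},{"fingers":-1,"translation":[0.36,0.06,0],"spin":-0.36},{"fingers":-1,"translation":[0.42,0.07,0],"spin":-0.42},{"fingers":-1,"translation":[0.48,0.08,0],"spin":-0.48},{"fingers":-1,"translation":[0.54,0.09,0],"spin":-0.54},{"fingers":-1,"translation":[0.6,0.1,0],"spin":-0.6},{"fingers":-1,"translation":[0.64,0.108,0],"spin":-0.66},{"fingers":-1,"translation":[0.671,0.113,0],"spin":-0.71}]' && python3 -m crank '[{"fingers":-1,"translation":[0,0,0],"spin":-0.06},{"fingers":-1,"translation":[0,0,0],"spin":-0.082},{"fingers":-1,"translation":[0,0,0],"spin":-0.082},{"fingers":-1,"translation":[0,0,0],"spin":-0.082},{"fingers":-1,"translation":[0,0,0],"spin":-0.082}]'
python3 - <<'E'
from h import *
shot('wrist','w8.png')
E
```

```text
t: 28.73
tool_pos: [0.4528, 0.0009, 0.1123]
tcp_rot: [179.9, -0.1, 7.0]
ft_force: [0.4, 0.3, -0.9]
width: 0.0227
grip_force: 39.7
t: 29.73
tool_pos: [0.6213, -0.0065, 0.1082]
tcp_rot: [-179.7, -0.0, 88.7]
ft_force: [0.6, -0.2, -0.0]
width: 0.0229
grip_force: 39.7
t: 30.15
tool_pos: [0.6212, -0.0065, 0.1098]
tcp_rot: [-179.9, -0.0, 97.7]
ft_force: [-0.2, 0.5, -0.7]
width: 0.0231
grip_force: 39.7
```

View pics/w8.png

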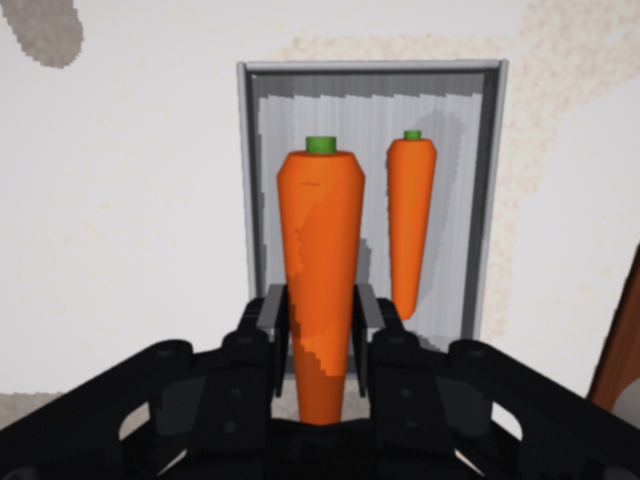

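The first carrot lies flat in the tray (412,225) and the second is held parallel to it. Lowering.

```bash
python3 -m crank '[{"fingers":-1,"translation":[0,0,0.04],"spin":0},{"fingers":-1,"translation":[0,0,0.12],"spin":0},{"fingers":-1,"translation":[0,0,0.22],"spin":0},{"fingers":-1,"translation":[0,0,0.32],"spin":0},{"fingers":-1,"translation":[0,0,0.39],"spin":0},{"fingers":-1,"translation":[0,0,0.43],"spin":0},{"fingers":-1,"translation":[0,0,0.45],"spin":0},{"fingers":-1,"translation":[0,0,0.458],"spin":0},{"fingers":-1,"translation":[0,0,0.461],"spin":0},{"fingers":-1,"translation":[0,0,0.461],"spin":0},{"fingers":-1,"translation":[0,0,0.461],"spin":0}]'; python3 -m crank '[{"fingers":-1,"translation":[0,0,0.004],"spin":0},{"fingers":-1,"translation":[0,0,0.006],"spin":0},{"fingers":-1,"translation":[0,0,0.006],"spin":0}]';python3 -m crank '[{"fingers":-1,"translation":[0,0,0.004],"spin":0},{"fingers":-1,"translation":[0,0,0.006],"spin":0},{"fingers":-1,"translation":[0,0,0.006],"spin":0}]'
```

```text
t: 31.12
tool_pos: [0.6231, -0.0068, -0.0027]
tcp_rot: [179.9, 0.0, 97.7]
ft_force: [-0.7, -0.3, -0.4]
width: 0.0229
grip_force: 39.7
t: 31.37
tool_pos: [0.6222, -0.0067, -0.0052]
tcp_rot: [180.0, 0.0, 97.7]
ft_force: [-0.4, -0.5, 0.1]
width: 0.0229
grip_force: 39.7
t: 31.62
tool_pos: [0.6219, -0.0066, -0.0072]
tcp_rot: [-180.0, -0.0, 97.7]
ft_force: [-0.8, 1.1, -1.4]
width: 0.023
grip_force: 39.7
```

```bash
python3 -m crank '[{"fingers":-1,"translation":[0,0,0.005],"spin":0},{"fingers":-1,"translation":[0,0,0.005],"spin":0}]'; python3 -m crank '[{"fingers":-0.05,"translation":[0,0,0],"spin":0},{"fingers":-0.05,"translation":[0,0,0],"spin":0},{"fingers":-0.05,"translation":[0,0,0],"spin":0},{"fingers":-0.05,"translation":[0,0,0],"spin":0},{"fingers":-0.05,"translation":[0,0,-0.05],"spin":0},{"fingers":-0.05,"translation":[0,0,-0.15],"spin":0},{"fingers":-0.05,"translation":[0,0,-0.3],"spin":0},{"fingers":0.9,"translation":[0,0,-0.45],"spin":0},{"fingers":0.9,"translation":[0,0,-0.6],"spin":0},{"fingers":0.9,"translation":[0,0,-0.65],"spin":0},{"fingers":0.9,"translation":[0,0,-0.65],"spin":0}]' && python3 -m crank '[{"fingers":0.9,"translation":[0.634,-0.701,0],"spin":-0.051},{"fingers":0.9,"translation":[0.634,-0.701,0],"spin":-0.051},{"fingers":0.9,"translation":[0.634,-0.701,0],"spin":-0.051},{"fingers":0.9,"translation":[0.634,-0.701,0],"spin":-0.051},{"fingers":0.9,"translation":[0.634,-0.701,0],"spin":-0.051},{"fingers":0.9,"translation":[0.634,-0.701,0],"spin":-0.051},{"fingers":0.9,"translation":[0.634,-0.701,0],"spin":-0.051},{"fingers":0.9,"translation":[0.634,-0.701,0],"spin":-0.051},{"fingers":0.9,"translation":[0.634,-0.701,0],"spin":-0.051},{"fingers":0.9,"translation":[0.634,-0.701,0],"spin":-0.051}]'
python3 - <<'E'
from h import *
import pickle
np.set_printoptions(precision=4,suppress=True)
o=robot.get_obs(); w=wrist(shot('wrist','w9.png'),o); pickle.dump(w,open('w9.pkl','wb')); print(o['tool_pos'],o['tcp_rot'])
for p,a,c in blobs(w,(0,170,60),(5,255,255),500)+blobs(w,(174,170,40),(180,255,255),500): print('red',a,c.round(0),p.min(0),p.max(0),plane(w,p,.08).mean(0))
E
```

```text
t: 31.78
tool_pos: [0.6223, -0.0067, -0.008]
tcp_rot: [180.0, 0.0, 97.7]
ft_force: [-1.0, -1.0, 1.8]
width: 0.0231
grip_force: 39.9
t: 32.7
tool_pos: [0.6253, -0.0072, 0.1608]
tcp_rot: [179.4, 0.2, 97.7]
ft_force: [0.4, -0.1, 1.0]
width: 0.0811
grip_force: 0.0
t: 33.53
tool_pos: [0.4277, 0.1263, 0.1541]
tcp_rot: [-180.0, 0.0, 103.5]
ft_force: [0.6, 0.2, 0.3]
width: 0.0813
grip_force: 0.0
[0.4277 0.1263 0.1541] [-179.9815    0.003   103.5206]
red 3593 [319. 231.] [288 196] [351 265] [0.4276 0.1303]
```

View pics/w9.png

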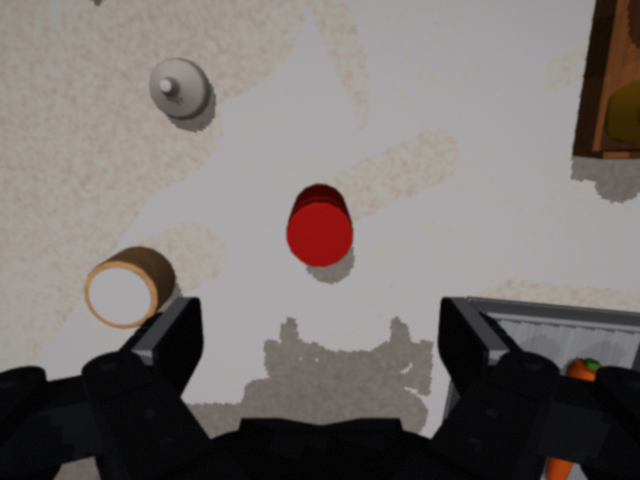

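The red cap disc is centred at (320,234), right under the gripper line, and nothing is near the fingers. Lowering to grip the jar.

```bash
python3 -m crank '[{"fingers":0.9,"translation":[0.008,0,0.12],"spin":0},{"fingers":0.9,"translation":[0.008,0,0.24],"spin":0},{"fingers":0.9,"translation":[0.008,0,0.36],"spin":0},{"fingers":0.9,"translation":[0.008,0,0.45],"spin":0},{"fingers":0.9,"translation":[0.008,0,0.52],"spin":0},{"fingers":0.9,"translation":[0.008,0,0.555],"spin":0},{"fingers":0.9,"translation":[0.008,0,0.568],"spin":0},{"fingers":0.9,"translation":[0.008,0,0.568],"spin":0},{"fingers":0.9,"translation":[0.008,0,0.568],"spin":0}]' && python3 -m crank '[{"fingers":-1,"translation":[0,0,0],"spin":0},{"fingers":-1,"translation":[0,0,0],"spin":0},{"fingers":-1,"translation":[0,0,0],"spin":0},{"fingers":-1,"translation":[0,0,0],"spin":0},{"fingers":-1,"translation":[0,0,0],"spin":0},{"fingers":-1,"translation":[0,0,0],"spin":0},{"fingers":-1,"translation":[0,0,0],"spin":0},{"fingers":-1,"translation":[0,0,0],"spin":0},{"fingers":-1,"translation":[0,0,0],"spin":0}]' 40
```

```text
t: 34.33
tool_pos: [0.4278, 0.1286, 0.0131]
tcp_rot: [179.9, 0.0, 103.6]
ft_force: [0.7, 0.0, -0.5]
width: 0.0808
grip_force: 0.0
t: 35.08
tool_pos: [0.4272, 0.1288, 0.0132]
tcp_rot: [179.9, 0.0, 103.6]
ft_force: [-2.4, -1.1, 6.9]
width: 0.0413
grip_force: 39.9
```

```bash
python3 -m crank '[{"fingers":-1,"translation":[0,0,-0.02],"spin":0},{"fingers":-1,"translation":[0,0,-0.08],"spin":0},{"fingers":-1,"translation":[0,0,-0.18],"spin":0},{"fingers":-1,"translation":[0,0,-0.3],"spin":0},{"fingers":-1,"translation":[0,0,-0.42],"spin":0},{"fingers":-1,"translation":[0,0,-0.53],"spin":0},{"fingers":-1,"translation":[0,0,-0.6],"spin":0},{"fingers":-1,"translation":[0,0,-0.6],"spin":0}]' && python3 -m crank '[{"fingers":-1,"translation":[0.02,0.06,0],"spin":0},{"fingers":-1,"translation":[0.05,0.16,0],"spin":0},{"fingers":-1,"translation":[0.09,0.3,0],"spin":0},{"fingers":-1,"translation":[0.13,0.44,0],"spin":0},{"fingers":-1,"translation":[0.17,0.58,0],"spin":0},{"fingers":-1,"translation":[0.21,0.72,0],"spin":0},{"fingers":-1,"translation":[0.24,0.83,0],"spin":0},{"fingers":-1,"translation":[0.25,0.88,0],"spin":0},{"fingers":-1,"translation":[0.25,0.88,0],"spin":0},{"fingers":-1,"translation":[0.25,0.88,0],"spin":0}]'
python3 - <<'E'
from h import *
import pickle
np.set_printoptions(precision=4,suppress=True)
o=robot.get_obs(); w=wrist(shot('wrist','w10.png'),o); pickle.dump(w,open('w10.pkl','wb')); print(o['tool_pos'],o['tcp_rot'])
for n,r in dict(green=((50,150,30),(75,255,255)),yellow=((22,180,60),(32,255,255))).items():
  for p,a,c in blobs(w,*r,800): print(n,a,c.round(0),p.min(0),p.max(0),plane(w,p,.088).mean(0))
E
```

```text
t: 35.75
tool_pos: [0.4293, 0.129, 0.1667]
tcp_rot: [179.5, 0.1, 103.6]
ft_force: [0.4, -0.1, -1.7]
width: 0.0408
grip_force: 40.8
t: 36.58
tool_pos: [0.6246, 0.241, 0.1597]
tcp_rot: [-179.8, -0.0, 103.6]
ft_force: [-0.5, -0.4, -2.2]
width: 0.0406
grip_force: 41.1
[0.6246 0.241  0.1597] [-179.7736   -0.0026  103.5947]
green 5064 [324.  44.] [286   3] [361  87] [0.6027 0.3442]
yellow 2693 [324. 216.] [289 189] [357 244] [0.6246 0.2548]
```

View pics/w10.png

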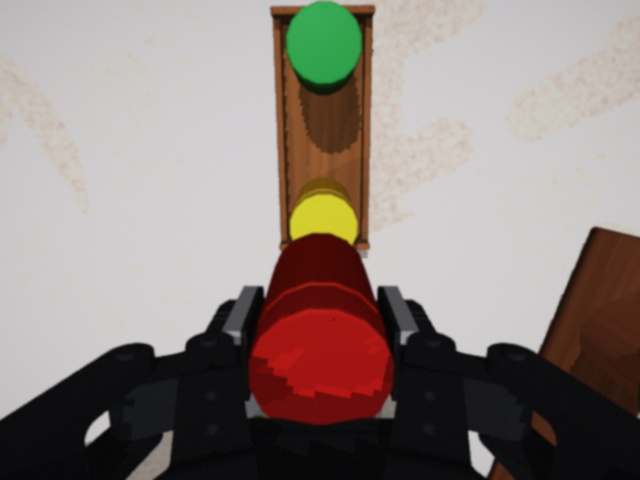

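Run:
```python
from h import *
import pickle
np.set_printoptions(precision=4,suppress=True)
w=pickle.load(open('w10.pkl','rb'))
c=plane(w,[[324,41],[323.5,228]],.088); d=c[0]-c[1]; print(c,c.mean(0),np.linalg.norm(d),np.degrees(np.arctan2(-d[0],d[1])))
r=plane(w,[[271,8],[375,8],[281,248],[369,248]],.036); print(r,r.mean(0),np.linalg.norm(r[0]-r[1]),np.linalg.norm(r[2]-r[3]),np.linalg.norm(r[0]-r[2]))
e=(r[0]+r[1]-r[2]-r[3])/2; print(np.degrees(np.arctan2(-e[0],e[1])))
g=np.array([.613,.2985])
for y in(.05,-.05):
  for z in(.088,): pass
```

```text
[[0.6025 0.3459]
 [0.6262 0.2479]] [0.6143 0.2969] 0.10084532665515848 13.546956868718159
[[0.564  0.3653]
 [0.6272 0.3805]
 [0.6029 0.2137]
 [0.6651 0.2287]] [0.6148 0.2971] 0.0649865574566607 0.06401044018262203 0.156559698468836
14.209784664657205
```

The green cap is at (324,41) and the yellow at (323,228), 101 mm apart, with the rack square to the tool. Moving over the gap.

```bash
python3 -m crank '[{"fingers":-1,"translation":[0.05,0.005,0],"spin":0},{"fingers":-1,"translation":[0.13,0.01,0],"spin":0},{"fingers":-1,"translation":[0.2,0.013,0],"spin":0},{"fingers":-1,"translation":[0.231,0.013,0],"spin":0},{"fingers":-1,"translation":[0.231,0.013,0],"spin":0},{"fingers":-1,"translation":[0.231,0.013,0],"spin":0},{"fingers":-1,"translation":[0.231,0.013,0],"spin":0}]'
python3 - <<'E'
from h import *
import pickle
np.set_printoptions(precision=4,suppress=True)
o=robot.get_obs(); print(o['tool_pos'],o['tcp_rot'])
s=imaging.get_image('scene'); t=imaging.get_image('top')
cv2.imwrite('pics/s11.png',np.hstack([cv2.resize(a[:,:,::-1],(400,400),interpolation=cv2.INTER_CUBIC) for a in(s['color'][130:270,440:580],t['color'][120:220,130:230])]))
E
```

```text
t: 37.22
tool_pos: [0.6152, 0.2974, 0.1623]
tcp_rot: [-180.0, 0.0, 103.6]
ft_force: [-0.9, 0.2, -2.4]
width: 0.0409
grip_force: 41.1
[0.6152 0.2974 0.1623] [-179.9898    0.0202  103.5581]
```

View pics/s11.png

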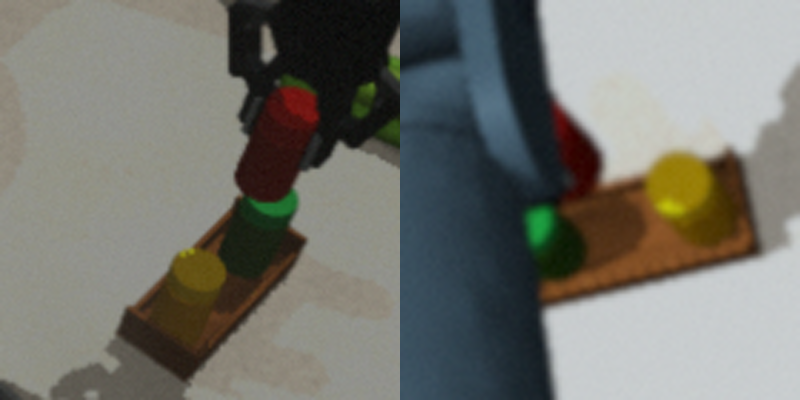

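The jar hangs upright above the gap, between the yellow cap and the green cap. Lowering slowly.

```bash
python3 -m crank '[{"fingers":-1,"translation":[0.002,-0.003,0.03],"spin":0},{"fingers":-1,"translation":[0.002,-0.003,0.08],"spin":0},{"fingers":-1,"translation":[0.002,-0.003,0.13],"spin":0},{"fingers":-1,"translation":[0.002,-0.003,0.18],"spin":0},{"fingers":-1,"translation":[0.002,-0.003,0.22],"spin":0},{"fingers":-1,"translation":[0.002,-0.003,0.25],"spin":0},{"fingers":-1,"translation":[0.002,-0.003,0.28],"spin":0},{"fingers":-1,"translation":[0.002,-0.003,0.3],"spin":0},{"fingers":-1,"translation":[0.002,-0.003,0.3],"spin":0}]'; python3 -m crank '[{"fingers":-1,"translation":[0,0,0.03],"spin":0},{"fingers":-1,"translation":[0,0,0.06],"spin":0},{"fingers":-1,"translation":[0,0,0.09],"spin":0},{"fingers":-1,"translation":[0,0,0.12],"spin":0},{"fingers":-1,"translation":[0,0,0.15],"spin":0},{"fingers":-1,"translation":[0,0,0.18],"spin":0},{"fingers":-1,"translation":[0,0,0.2],"spin":0},{"fingers":-1,"translation":[0,0,0.2],"spin":0}]'
```

```text
t: 38.07
tool_pos: [0.6138, 0.2982, 0.0857]
tcp_rot: [-179.9, 0.0, 103.6]
ft_force: [-0.2, 0.3, -1.8]
width: 0.0408
grip_force: 41.1
t: 38.73
tool_pos: [0.6134, 0.298, 0.0353]
tcp_rot: [-179.8, 0.0, 103.6]
ft_force: [-0.2, -0.7, -2.3]
width: 0.0407
grip_force: 41.1
```

Run:
```python
from h import *
s=imaging.get_image('scene'); t=imaging.get_image('wrist'); cv2.imwrite('pics/s12.png',np.hstack([cv2.resize(s['color'][130:270,440:580,::-1],(400,400),interpolation=cv2.INTER_CUBIC),cv2.resize(t['color'][40:440,120:520,::-1],(400,400))]))
```

```text
(no output)
```

View pics/s12.png

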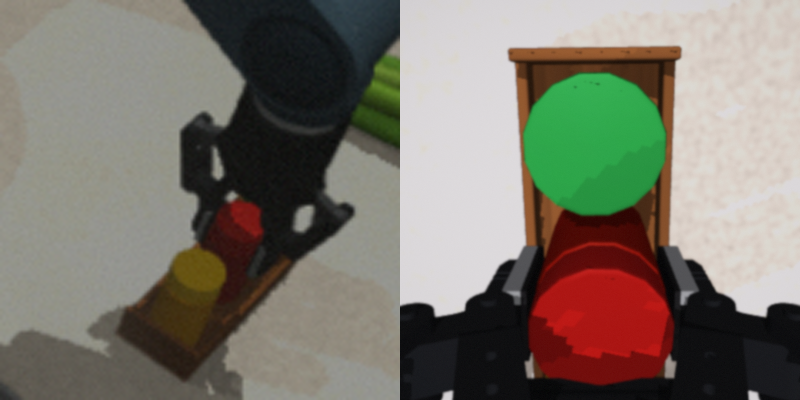

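The jar is in the gap with no lateral force, and neither neighbour is touched. That was the last picture I may view, so I'll finish by force and numbers.

```bash
python3 -m crank '[{"fingers":-1,"translation":[0.001,0.003,0.015],"spin":0},{"fingers":-1,"translation":[0.001,0.003,0.03],"spin":0},{"fingers":-1,"translation":[0.001,0.003,0.04],"spin":0},{"fingers":-1,"translation":[0.001,0.003,0.044],"spin":0},{"fingers":-1,"translation":[0.001,0.003,0.044],"spin":0},{"fingers":-1,"translation":[0.001,0.003,0.044],"spin":0}]'; python3 -m crank '[{"fingers":-1,"translation":[0,0,0.004],"spin":0},{"fingers":-1,"translation":[0,0,0.006],"spin":0},{"fingers":-1,"translation":[0,0,0.006],"spin":0}]'
```

```text
t: 39.33
tool_pos: [0.6152, 0.2988, 0.0262]
tcp_rot: [-180.0, 0.0, 103.6]
ft_force: [0.4, 0.2, -2.3]
width: 0.0411
grip_force: 41.1
t: 39.58
tool_pos: [0.6152, 0.2988, 0.0247]
tcp_rot: [-180.0, -0.0, 103.6]
ft_force: [-1.3, 0.5, -2.1]
width: 0.0409
grip_force: 41.1
```

```bash
python3 -m crank '[{"fingers":-1,"translation":[0,0,0.004],"spin":0},{"fingers":-1,"translation":[0,0,0.008],"spin":0},{"fingers":-1,"translation":[0,0,0.008],"spin":0}]'; python3 -m crank '[{"fingers":-1,"translation":[0,0,0.004],"spin":0},{"fingers":-1,"translation":[0,0,0.005],"spin":0},{"fingers":-1,"translation":[0,0,0.005],"spin":0}]'
```

```text
t: 39.83
tool_pos: [0.615, 0.2987, 0.0225]
tcp_rot: [-180.0, 0.0, 103.6]
ft_force: [0.2, -0.8, -1.7]
width: 0.0408
grip_force: 41.1
t: 40.08
tool_pos: [0.6152, 0.2988, 0.0214]
tcp_rot: [-180.0, -0.0, 103.6]
ft_force: [0.0, 0.0, -1.0]
width: 0.0406
grip_force: 41.1
```

```bash
python3 -m crank '[{"fingers":-1,"translation":[0,0,0.004],"spin":0},{"fingers":-1,"translation":[0,0,0.004],"spin":0},{"fingers":-1,"translation":[0,0,0.004],"spin":0}]'
```

```text
t: 40.33
tool_pos: [0.6153, 0.2989, 0.0213]
tcp_rot: [180.0, 0.0, 103.6]
ft_force: [-2.6, -0.5, 3.8]
width: 0.0407
grip_force: 41.3
```

```bash
python3 -m crank '[{"fingers":0.2,"translation":[0,0,0],"spin":0},{"fingers":0.4,"translation":[0,0,0],"spin":0},{"fingers":0.5,"translation":[0,0,0],"spin":0},{"fingers":0.5,"translation":[0,0,0],"spin":0},{"fingers":0.5,"translation":[0,0,-0.03],"spin":0},{"fingers":0.5,"translation":[0,0,-0.1],"spin":0},{"fingers":0.5,"translation":[0,0,-0.2],"spin":0},{"fingers":0.5,"translation":[0,0,-0.33],"spin":0},{"fingers":0.5,"translation":[0,0,-0.47],"spin":0},{"fingers":0.5,"translation":[0,0,-0.6],"spin":0},{"fingers":0.5,"translation":[0,0,-0.7],"spin":0},{"fingers":0.5,"translation":[0,0,-0.7],"spin":0}]' && python3 -m crank '[{"fingers":0.5,"translation":[-0.6,-0.8,0],"spin":0},{"fingers":0.5,"translation":[-0.6,-0.8,0],"spin":0},{"fingers":0.5,"translation":[-0.6,-0.8,0],"spin":0},{"fingers":0.5,"translation":[-0.6,-0.8,0],"spin":0},{"fingers":0.5,"translation":[-0.6,-0.8,0],"spin":0},{"fingers":0.5,"translation":[-0.6,-0.8,0],"spin":0},{"fingers":0.5,"translation":[-0.6,-0.8,0],"spin":0},{"fingers":0.5,"translation":[-0.6,-0.8,0],"spin":0}]'
python3 - <<'E'
from h import *
np.set_printoptions(precision=4,suppress=True)
C=dict(onion=((22,25,90),(45,140,255)),carrot=((5,170,70),(16,255,255)),red=((0,180,40),(4,255,255)),green=((50,150,50),(75,255,255)),yellow=((22,180,80),(32,255,255)))
Z=dict(onion=.034,carrot=.018,red=.088,green=.088,yellow=.088)
for n in('top','scene'):
  im=imaging.get_image(n)
  for k,(lo,hi) in C.items():
    for p,a,c in blobs(im,lo,hi,80):
        w=plane(im,p,Z[k]); m=w.mean(0)
        if .35<m[0]<.75 and -.35<m[1]<.4:
            s,v=np.linalg.eigh(np.cov(w.T)); print(n,k,a,c.round(0),m,np.ptp((w-m)@v,axis=0),np.degrees(np.arctan(v[1,1]/v[0,1])).round(1))
E
```

```text
t: 41.33
tool_pos: [0.6188, 0.3, 0.2044]
tcp_rot: [179.2, -0.0, 103.6]
ft_force: [0.5, -0.4, 1.3]
width: 0.0641
grip_force: 0.0
t: 42.0
tool_pos: [0.4549, 0.105, 0.1953]
tcp_rot: [180.0, -0.0, 103.4]
ft_force: [1.0, 0.7, -0.1]
width: 0.0639
grip_force: 0.0
top onion 398 [406. 157.] [ 0.6654 -0.263 ] [0.0558 0.0588] -15.2
top onion 398 [407. 182.] [ 0.5985 -0.2638] [0.0556 0.0583] -33.0
top carrot 343 [300. 154.] [0.6762 0.008 ] [0.0252 0.1168] -82.8
top carrot 343 [303. 174.] [ 0.6225 -0.0007] [0.0249 0.116 ] -83.8
top carrot 120 [174. 190.] [0.5812 0.3296] [0.0254 0.0651] -66.7
top red 246 [180. 172.] [0.6092 0.2959] [0.0414 0.0538] 31.4
top green 203 [161. 176.] [0.5983 0.3437] [0.037 0.042] 37.2
top yellow 201 [200. 166.] [0.6238 0.2482] [0.0329 0.0456] 85.4
scene onion 114 [478. 311.] [0.7355 0.0808] [0.031  0.0523] -74.1
scene onion 559 [296. 337.] [ 0.5934 -0.2626] [0.053  0.0557] 12.8
scene onion 603 [314. 365.] [ 0.6608 -0.2621] [0.0533 0.0556] 25.2
scene carrot 490 [411. 292.] [ 0.6216 -0.0011] [0.0273 0.1256] -81.5
scene carrot 519 [430. 309.] [0.6754 0.0074] [0.0266 0.1235] -80.3
scene red 201 [524. 212.] [0.6167 0.2953] [0.0376 0.0375] -68.8
scene green 176 [535. 199.] [0.6027 0.3413] [0.0369 0.0368] -47.6
scene yellow 222 [510. 224.] [0.6266 0.2453] [0.0376 0.0416] -51.9
```

Everything is in place. The green and yellow caps are at the same pixels as at the start, and the paprika cap lies midway between them.

```bash
python3 -c "
from cell import robot
print(robot.sign_off())"
```

```text
the job is handed in; nothing more can be done
None
```

I handed the job in at about 42 s: both onions are in the teal bowl, both carrots lie flat side by side in the tray, and the paprika jar stands between the green and yellow jars, which did not move.

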